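# Unpin the contact grill and hold its lid half open

## Task

The lid of the contact grill is still locked by its transit pin, and I need both hands to scrape the plates. Pull the red-gripped pin straight out of the bore in the channel bracket on the grill's side, lay it down in the open notch farther back in the same bracket, pushed in up to its collar, and let go of it; only then lift the lid by its front handle to 45 degrees and finish while still holding it there by the handle, without moving, because it has no stay and falls shut. Leave the scraper, orange mug, tea glass and salt shaker where they are.

Things in the scene. Friction and masses are not known exactly. Their poses are not given: they have to be found in the camera images.
- grill: Stainless contact grill (sandwich press), fixed, on rubber feet: base 230 (x) x 210 (y) mm, closed lid's top at z = 117 mm. Origin: centre of its underside on the table; -x is its front (handle, dial), y its left, z up. On its right side (-y) a bright metal keeper channel with two upright cheeks, x = -90 to +50 mm, each with a bore in front and an open notch behind.
- lock_pin: Loose transit pin, 32 g: steel shank 8 mm thick, 45 mm long, collar 20 mm across, 3 mm thick, red round grip 18 mm thick, 38 mm long. Origin: on its axis at the shank side of the collar; shank toward its +y (the grill), grip toward -y. Starts level in the bore, collar 1 to 5 mm off the cheek, axis at z = 76 mm; slides freely. Centre of mass in the shank, 11 mm from the collar.
- pin_grip (a point): Middle of the pin's red grip, on its axis, 22 mm from the origin on the -y side; take it here from above, fingers on its front and back.
- bore (a point): Centre of the round 11 mm bore on the channel's outer face, in the grill's frame (-60, -153, 78) mm, axes as the grill's. The bore runs along y through both cheeks (4 mm thick; y = -153 to -149 and -121 to -117 mm); the lid's tongue hangs between them with a hole for the pin, so the pin locks the lid. The pin comes out along -y; its 45 mm shank must clear this face.
- notch (a point): Where the axis of the parked pin lies, on the channel's outer face, in the grill's frame (+10, -153, 74) mm. The notch is 16 mm wide in x, open to the top, cut alike in both cheeks: floor at z = 70 mm, top edges at z = 96 mm. It is 70 mm behind the bore. The tab that joins the tongue to the lid reaches z = 106 mm, x = -75 to -45 mm.
- lid_handle (a point): Black round bar on the front of the lid, 16 mm thick, 148 mm long along y, 50 mm in front of the lid on two steel arms at y = +-58 mm; this point is the bar's middle. It turns with the lid. Closed it lies in the grill's frame at (-165, 0, 93) mm. About 2 to 5 N are carried here (lid with handle 0.6 to 1.1 kg).
- lid_hinge (a point): Middle of the lid's hinge axis at the back of the grill, in the grill's frame (+117, 0, 78) mm; the axis is the grill's y. The bar is 282 mm in front of and 15 mm above it when closed.
- grill_lid (a joint): Lid angle in rad: 0 closed (level), grows as the front rises, 0.785 is 45 degrees, stop at 1.35. No spring and no stay: it falls shut from every angle.
- scraper: Dough scraper with wooden grip and steel blade, 110 x 169 x 21 mm, lying on the table to the left; bystander, origin under its centre.
- mug: Orange mug, 81 mm across (113 mm with its handle), 101 mm high, to the left; bystander, origin under its centre.
- tea_glass: Waisted tea glass, 61 mm across, 88 mm high, to the right of the grill; bystander, origin under its centre.
- salt: Salt shaker, 44 mm across, 90 mm high, to the right of the grill; bystander, origin under its centre.

How it is judged:
By the outcome, as a careful person would: the job done as asked, in the order asked, and still so for the second after the job is handed in, while the arm keeps its last pose, push and grip.
It also fails if it takes over 58 s, if anything falls off the work surface, if the arm or the gripper's body presses on something with over 40 N, if the wrist force passes 120 N, or if a joint passes its speed limit or range.

## Robot

A 6-joint arm with a two-finger parallel gripper is mounted at the origin on a cart in front of the work surface, level with it; the furniture and walls round the work are solid. World frame = base frame: x ahead of the robot, y to its left, z up, the work surface at z = 0. Lengths are in mm, angles in rad, forces in N, time in s.
With the tool pointing down it reaches from about 275 to 1000 mm from the base axis. Payload 8.4 kg.
Tool frame: the origin (TCP) lies midway between the tips of the shut fingers; the grasp point (between the pads) lies 19 mm behind it; z points along the fingers, y is the line along which they close (so a half turn about z gives the same grasp; the last joint's range is limited). The gripper opens to 85 mm and grips with 20 to 120 N. Pads are 22 mm wide; open, the fingers measure 114 mm over their backs; the gripper's body (76 mm by 85 mm) begins 54 mm behind the grasp point. The pads swing forward as they close: fully open they stand 13 mm farther back than shut.
Start: joints at [1.346, 0.353, 1.633, -0, 1.155, -0.002], TCP at [138.099, 609.554, 231.281] pointing down, gripper open.
Joint ranges: [-2.63, 2.63], [-0.92, 2.1], [0.06, 2.66], [-1.3, 4.44], [0, 2.69], [-3.02, 3.02]. Speed limits (rad/s): [2.22, 2.22, 2.79, 3.14, 3.14, 3.14].

## Interface

Orientations are given as [roll, pitch, yaw] about the fixed x, y, z axes, in that order (R = Rz(yaw) Ry(pitch) Rx(roll)).
In Python, from rig import telemetry, optics, r gives the robot as it stands.
- The arm moves only by the tool play_rows, never from a script. Its arguments are lists of equal length, an entry for each row: "dp": the shift along the tool's x, y, z in units of 40 mm (1.0 is 40 mm), a list of three; "rot": the turn, a rotation vector about the tool's x, y, z in units of 6 degrees (1.0 is 6 degrees), a list of three. In form: {"dp": [[tx, ty, tz], ...], "rot": [[ax, ay, az], ...]}. A call has 1 to 5 rows; each row is the pose to reach, as a shift and turn from the pose commanded when the call began, along the tool's axes at that moment; what a row does not reach only later rows make up. A row lasts 1/12 s, in which the tool goes at most 41.7 mm and 7.16 degrees, less where a joint would pass 70% of its speed; a pose out of reach is approached as far as the arm can. A call with a gripper value outside its range is refused whole. "fingers" is the opening, from 0 (shut) to 1 (fully open), set as the call begins (left out, the last holds). The fingers move at their own pace and stop on an object; "grip_force" is the grip in N (left out, the last holds). Time passes only in rows, so rows that repeat a pose let the fingers close. It gives the time, the measured TCP pose, the force, the opening and the grip force at its end, in the units of the state.
- telemetry.sense(): the state, without advancing time (a new reading comes with each control period).
- optics.grab_frame(name): name is "side" or "top"; returns a dict with "color" (400x640x3 uint8, red, green, blue), "mtx" (3x3 intrinsics, pixels), "R" (3x3) and "t" (3): a world point X has camera coordinates R X + t. Camera axes: x right, y down, z forward; pixel columns grow to the right and rows downward; lengths in mm; the calibration is good to about 2 mm. A picture is of the moment at which its call begins. There is no depth.
- r.sign_off(): hands the job in; it is judged then, once.
The state is a dict: "clock": time; "qpos": joint angles; "qvel": joint speeds; "joint_efforts": joint torques, N m; "eef_pos": TCP position; "tcp_rot": TCP orientation; "contact_force": force on the tool from outside, world axes, zero at the start; "wrist_torque": the same for the moment, N m; "opening": opening from 0.0 (shut) to 1.0 (fully open); "grasp_force": force on a finger pad.
Only numpy, scipy, OpenCV 4.12 (cv2) and the standard library are available. Lean on these libraries where they do the work, as an engineer would, in place of code of your own. Each camera call takes 0.05 s, during which the arm holds its last target. There are 200 camera calls.

## Working session

There is one attempt and no reset: what is moved stays moved. The work goes in short steps, Python scripts to look and compute and a tool call to move; the robot and the scene stay as the last step left them, time stands still between calls to the robot, and variables do not carry over. Pictures are saved under pics/ and viewed, at most 11 in all, crops included, and the job is handed in when it is done.

Besides the shell and the picture viewer there is one more tool, called after "Emit:" as name(argument=value, ...), one argument or row to a line, values as JSON. play_rows: Moves the arm, as the interface text tells. Its arguments: {"type":"object","properties":{"dp":{"type":"array"},"rot":{"type":"array"},"fingers":{"type":"number"},"grip_force":{"type":"number"}},"required":["dp","rot"]}

```bash
mkdir -p pics; ls
python3 - <<'E'
from rig import telemetry, optics, r
import cv2
s=telemetry.sense();print(s)
for n in("side","top"):
    f=optics.grab_frame(n);cv2.imwrite(f"pics/{n}0.png",f["color"][:,:,::-1]);print(n,f["mtx"].tolist(),f["R"].round(4).tolist(),f["t"])
E
```

```text
pics
{'clock': 0.0, 'qpos': array([ 1.34559940e+00,  3.53653032e-01,  1.63413166e+00,  2.08261770e-05,
        1.15519009e+00, -2.37562923e-03]), 'qvel': array([-1.44502058e-03,  1.39868223e-03,  6.30517071e-04, -8.45985387e-04,
       -4.90441457e-05,  6.87314446e-04]), 'joint_efforts': array([ 8.11595019e-04, -6.05266070e+01, -3.42067623e+01,  1.63537861e-04,
        9.59754456e-03, -1.76651815e-05]), 'eef_pos': array([137.98724468, 609.09377748, 230.55968679]), 'tcp_rot': array([-3.14021057e+00, -2.23250101e-05,  2.91876292e+00]), 'contact_force': array([ 0.77965787,  0.27124375, -0.2461595 ]), 'wrist_torque': array([ 0.01962111,  0.03829057, -0.08121672]), 'grasp_force': 0.0, 'opening': 1.000297527606569}
side [[384.41539871773574, 0.0, 320.3727395594028], [0.0, 384.41539871773574, 194.91593878145414], [0.0, 0.0, 1.0]] [[0.9985, 0.0539, 0.0101], [0.0432, -0.6596, -0.7504], [-0.0338, 0.7497, -0.6609]] [-569.97985201   41.90519784 1330.73077886]
top [[384.8632467371736, 0.0, 320.57974611959634], [0.0, 384.8632467371736, 201.0423196048479], [0.0, 0.0, 1.0]] [[0.0232, -0.9996, 0.0161], [-0.9879, -0.0254, -0.1527], [0.1531, -0.0123, -0.9881]] [ -54.17435935  540.88142494 1177.68340856]
```

View pics/side0.png

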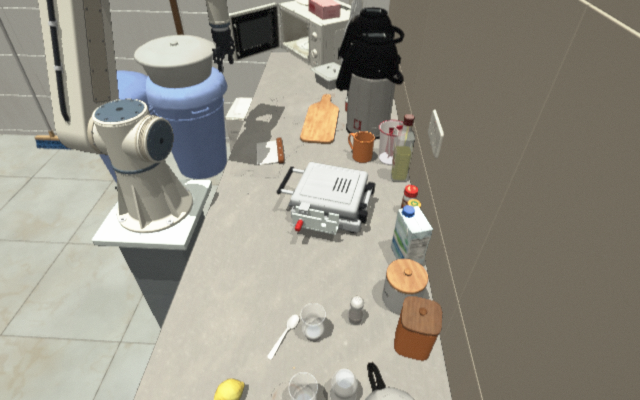

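View pics/top0.png

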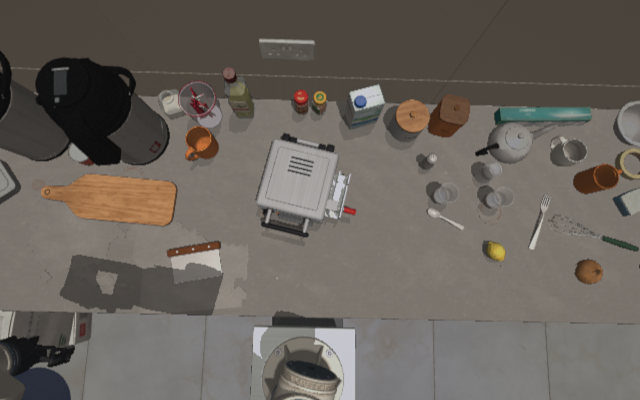

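The grill is at about (300,185) in the top view with the pin's red grip at (349,211), and in the side view it is at about (332,197) with the grip at (300,225). The glass and salt are well off to the right. I'll enlarge both.

Run:
```python
import cv2,numpy as np
a=cv2.imread("pics/top0.png")[125:245,245:365];b=cv2.imread("pics/side0.png")[150:245,270:385]
a=cv2.resize(a,(400*1,400),interpolation=cv2.INTER_CUBIC);b=cv2.resize(b,(400,330),interpolation=cv2.INTER_CUBIC)
c=np.zeros((400,800,3),np.uint8);c[:400,:400]=a;c[:330,400:]=b
cv2.imwrite("pics/crop0.png",c)
```

```text
(no output)
```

View pics/crop0.png

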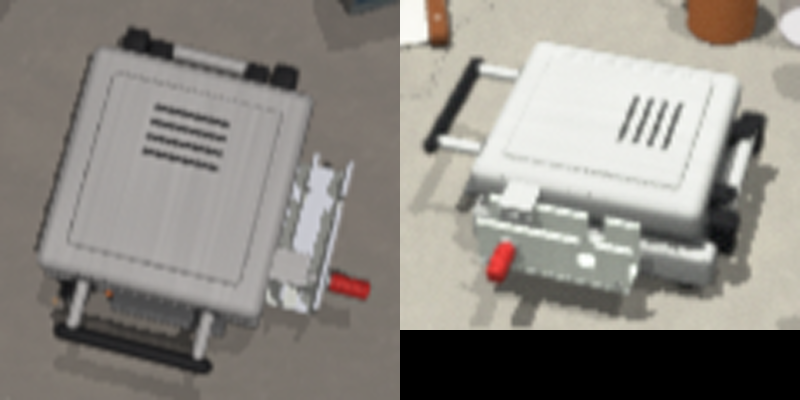

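The crop shows the handle bar's ends at crop (60,329)/(207,366) in the top view and (78,63)/(30,146) in the side view. The lid corners and pin grip end are also clear. I'll fit the grill pose.

```bash
cat > h.py <<'E'
from rig import telemetry, optics, r
import numpy as np, cv2
from scipy.optimize import least_squares
from scipy.spatial.transform import Rotation as Ro
def proj(f,X):
    c=np.atleast_2d(X)@f["R"].T+f["t"]; p=c@f["mtx"].T; return p[:,:2]/p[:,2:]
def G(g,P):
    c,s=np.cos(g[2]),np.sin(g[2]);return np.atleast_2d(P)@np.array([[c,s,0],[-s,c,0],[0,0,1]])+[g[0],g[1],0]
def tool(target_p,target_R=None):
    "shift (40mm units) and turn (6deg units) from the present measured pose"
    s=telemetry.sense();R=Ro.from_euler('xyz',s["tcp_rot"])
    d=R.inv().apply(np.array(target_p)-s["eef_pos"])/40
    w=(R.inv()*target_R).as_rotvec()/np.radians(6) if target_R is not None else np.zeros(3)
    return d.round(3),w.round(3)
E
python3 - <<'E'
from h import *
t=optics.grab_frame("top");s=optics.grab_frame("side")
Ut=lambda L:np.array(L)*120/400+[245,125]
Us=lambda L:np.array(L)*115/400+[270,150]
Pt=[[-165,74,93],[-165,-74,93],[-115,105,105],[-115,-105,105],[115,-105,105],[115,105,105]]
ut=Ut([[58,329],[209,367],[40,272],[257,327],[313,97],[95,50]])
Ps=[[-165,74,93],[-165,-74,93]];us=Us([[78,61],[30,148]])
wt=np.array([1,1,.4,.4,.4,.4])[:,None]
def res(g): return np.r_[((proj(t,G(g,Pt))-ut)*wt).ravel(),(proj(s,G(g,Ps))-us).ravel()]
o=least_squares(res,[560,30,-.2]);g=o.x;print(g,np.degrees(g[2]));print(res(g).round(2))
# pin: collar gap d, from grip end
def pr(d):
    return np.r_[(proj(t,G(g,[[-60,-153-d-41,76]]))-Ut([[370,290]])).ravel(),(proj(s,G(g,[[-60,-153-d-41,76]]))-Us([[94,278]])).ravel()]
for d in (1,3,5): print(d,pr(d).round(2))
E
```

```text
[ 6.06158326e+02  2.95626276e+01 -2.17390519e-01] -12.455559229745218
[-1.59 -0.08  0.98  0.35 -0.96 -0.81  0.28 -0.7   0.67 -2.08  0.33 -2.85
 -0.76 -0.55 -1.63  0.94]
1 [-0.7  -0.01 -0.81 -0.23]
3 [-0.06  0.14 -1.02  0.24]
5 [ 0.57  0.3  -1.23  0.71]
```

```bash
cat >> h.py <<'E'
g0=np.array([606.2,29.6,-.2174])
def RT(g): return Ro.from_euler('xyz',[np.pi,0,g[2]+np.pi/2])
E
python3 - <<'E'
from h import *
p=G(g0,[[-60,-178,190]])[0];print(p,tool(p,RT(g0)))
E
```

```text
[ 509.21921039 -131.2686621   190.        ] (array([-13.141, -16.005,   1.035]), array([-6.0000e-03,  7.0000e-03,  1.4948e+01]))
```

Emit:
play_rows(
  dp=[
    [-0.66,-0.8,0.05],
    [-1.31,-1.6,0.1],
    [-1.97,-2.4,0.15],
    [-2.63,-3.2,0.2],
    [-3.29,-4.0,0.25],
  ],
  rot=[
    [0,0,1],
    [0,0,2],
    [0,0,3],
    [0,0,4],
    [0,0,5],
  ],
  fingers=0.6,
)

```text
clock: 0.62
eef_pos: [231.4, 422.6, 221.0]
tcp_rot: [-3.141, 0.0, 2.391]
contact_force: [0.5, 0.6, -0.4]
opening: 0.598
grasp_force: 0.0
```

Run:
```python
from h import *
print(tool([509.2,-131.3,190],RT(g0)))
```

```text
(array([-14.526,  -5.385,   0.778]), array([-0.000e+00,  2.000e-03,  9.906e+00]))
```

Emit:
play_rows(
  dp=[
    [-0.97,-0.36,0.05],
    [-1.94,-0.72,0.1],
    [-2.9,-1.08,0.15],
    [-3.87,-1.44,0.2],
    [-4.84,-1.8,0.26],
  ],
  rot=[
    [0,0,1],
    [0,0,2],
    [0,0,3],
    [0,0,4],
    [0,0,5],
  ],
)

```text
clock: 1.03
eef_pos: [324.7, 238.4, 211.0]
tcp_rot: [3.141, -0.0, 1.867]
contact_force: [1.2, -0.2, -0.1]
opening: 0.599
grasp_force: 0.0
```

Run:
```python
from h import *
print(tool([509.2,-131.3,190],RT(g0)))
```

```text
(array([-10.186,   1.714,   0.525]), array([ 6.000e-03, -4.000e-03,  4.905e+00]))
```

Emit:
play_rows(
  dp=[
    [-1.02,0.17,0.05],
    [-2.04,0.34,0.1],
    [-3.06,0.51,0.15],
    [-4.08,0.68,0.2],
    [-5.1,0.86,0.26],
  ],
  rot=[
    [0,0,1],
    [0,0,2],
    [0,0,3],
    [0,0,4],
    [0,0,4.9],
  ],
)

```text
clock: 1.45
eef_pos: [418.1, 53.4, 200.7]
tcp_rot: [3.141, -0.0, 1.353]
contact_force: [0.3, 1.3, -0.3]
opening: 0.599
grasp_force: 0.0
```

Run:
```python
from h import *
print(tool([509.2,-131.3,190],RT(g0)))
```

```text
(array([-4.016,  3.221,  0.268]), array([ 0.007, -0.003, -0.004]))
```

Emit:
play_rows(
  dp=[
    [-0.8,0.65,0.05],
    [-1.6,1.3,0.1],
    [-2.4,1.95,0.15],
    [-3.2,2.6,0.2],
    [-4.02,3.22,0.27],
  ],
  rot=[
    [0,0,0],
    [0,0,0],
    [0,0,0],
    [0,0,0],
    [0,0,0],
  ],
)

```text
clock: 1.87
eef_pos: [510.4, -131.1, 189.7]
tcp_rot: [3.141, -0.0, 1.358]
contact_force: [0.8, 0.4, 0.1]
opening: 0.599
grasp_force: 0.0
```

Emit:
play_rows(
  dp=[
    [0,0,0.6],
    [0,0,1.2],
    [0,0,1.75],
    [0,0,1.75],
  ],
  rot=[
    [0,0,0],
    [0,0,0],
    [0,0,0],
    [0,0,0],
  ],
)

```text
clock: 2.2
eef_pos: [506.8, -128.6, 115.9]
tcp_rot: [-3.135, -0.0, 1.358]
contact_force: [0.2, -0.4, -0.9]
opening: 0.601
grasp_force: 0.0
```

Run:
```python
from h import *
print(telemetry.sense()["eef_pos"])
ims=[]
for n,c in(("top",(300,160)),("side",(280,140))):
    f=optics.grab_frame(n);im=f["color"][:,:,::-1];cv2.imwrite(f"pics/{n}1.png",im)
    x,y=c;ims.append(cv2.resize(im[y:y+100,x:x+80],(400,500),interpolation=cv2.INTER_CUBIC))
    print(n,(proj(f,telemetry.sense()["eef_pos"])-c)*5)
cv2.imwrite("pics/crop1.png",np.hstack(ims))
```

```text
[ 506.84625577 -128.55667056  115.88435101]
top [[251.45699804 246.28289289]]
side [[ 88.21224826 374.52996871]]
```

View pics/crop1.png

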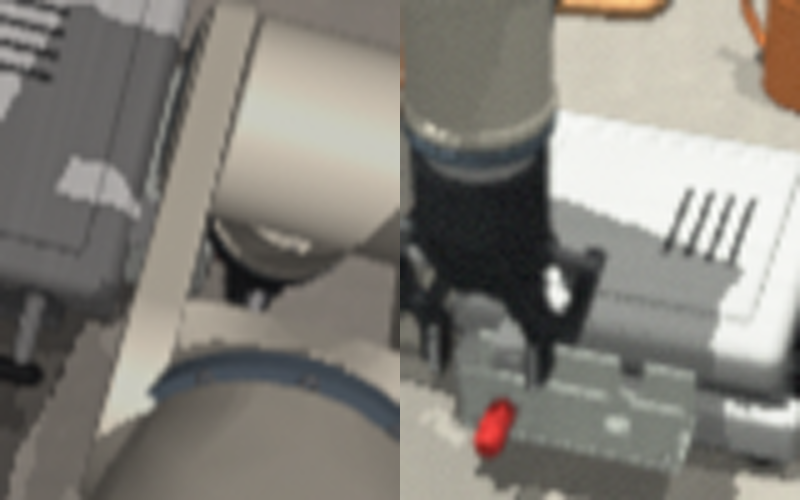

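The side crop has the fingertips at crop (437,365) and (538,380), with their midpoint on the projected TCP, so the calibration agrees. The red grip is just below at (495,428). The top view is blocked by the arm. I'll triangulate the grip from its red centroids.

Run:
```python
from h import *
F={n:optics.grab_frame(n) for n in("top","side")}
obs=[]
for n,fn in(("top","top0"),("side","side0"),("side","side1")):
    im=cv2.imread(f"pics/{fn}.png").astype(int);b,gg,rr=im[...,0],im[...,1],im[...,2]
    m=((rr-gg>70)&(rr-b>70))
    w=np.zeros_like(m)
    if n=="top": w[195:225,335:365]=1
    else: w[210:240,285:312]=1
    ys,xs=np.nonzero(m&w.astype(bool));u=np.array([xs.mean(),ys.mean()]);obs.append((n,u));print(fn,len(xs),u,proj(F[n],G(g0,[[-60,-178,76]]))[0])
o=least_squares(lambda X:np.concatenate([(proj(F[n],X)[0]-u) for n,u in obs]),[509,-131,76.]);print(o.x,o.fun.round(2))
o2=least_squares(lambda X:np.concatenate([(proj(F[n],[X[0],X[1],77])[0]-u) for n,u in obs]),[509,-131.]);print(o2.x,o2.fun.round(2))
```

```text
top0 56 [349.35714286 210.375     ] [349.90760126 210.65582419]
side0 58 [298.43103448 224.82758621] [297.98737018 225.760118  ]
side1 53 [298.13207547 225.35849057] [297.98737018 225.760118  ]
[ 509.94682866 -129.46090156   77.07653363] [-0.   -0.01 -0.16  0.27  0.14 -0.26]
[ 509.94533893 -129.42626462] [-0.02 -0.01 -0.16  0.28  0.14 -0.25]
```

Run:
```python
from h import *
print(telemetry.sense()["eef_pos"],tool([510,-129.5,57],RT(g0)))
```

```text
[ 510.54596698 -128.88311331  120.99455911] (array([-0.018, -0.013,  1.6  ]), array([0.016, 0.   , 0.052]))
```

Emit:
play_rows(
  dp=[
    [0,0,0.4],
    [-0.02,0,0.8],
    [-0.02,0,1.2],
    [-0.02,0,1.6],
    [-0.02,0,1.6],
  ],
  rot=[
    [0,0,0],
    [0,0,0],
    [0,0,0],
    [0,0,0],
    [0,0,0],
  ],
)

```text
clock: 2.82
eef_pos: [509.0, -129.3, 54.9]
tcp_rot: [-3.14, -0.0, 1.359]
contact_force: [-1.3, 0.2, 1.3]
opening: 0.596
grasp_force: 0.0
```

Emit:
play_rows(
  dp=[
    [0,0,0],
    [0,0,0],
    [0,0,0],
  ],
  rot=[
    [0,0,0],
    [0,0,0],
    [0,0,0],
  ],
)

```text
clock: 3.07
eef_pos: [510.6, -129.9, 57.2]
tcp_rot: [3.139, 0.0, 1.359]
contact_force: [0.5, -0.3, -0.7]
opening: 0.598
grasp_force: 0.0
```

Run:
```python
from h import *
print(telemetry.sense()["eef_pos"],tool([510,-129.5,57],RT(g0)))
im=optics.grab_frame("side")["color"][:,:,::-1]
cv2.imwrite("pics/s2.png",cv2.resize(im[170:250,270:370],(800,600),interpolation=cv2.INTER_CUBIC))
```

```text
[ 510.62007194 -129.8569314    57.22067055] (array([ 0.005, -0.017,  0.005]), array([0.024, 0.001, 0.05 ]))
```

View pics/s2.png

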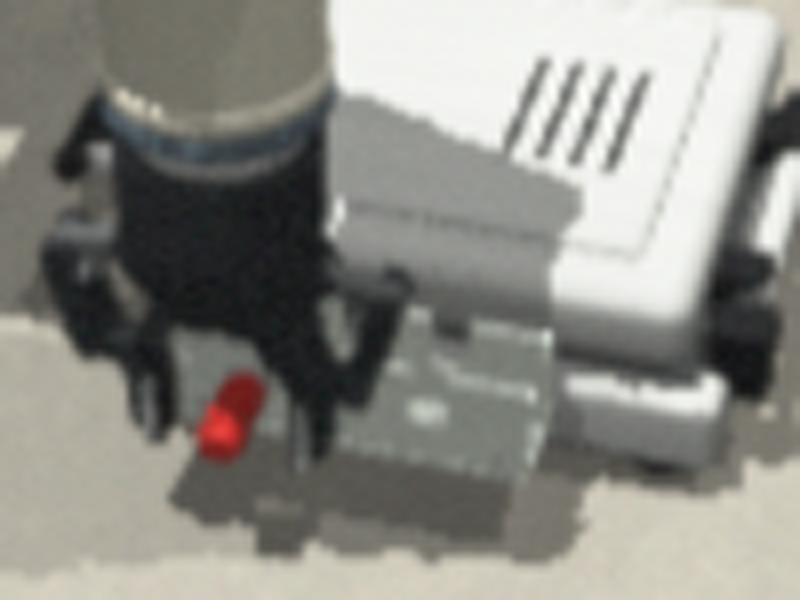

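The fingers straddle the red grip: left tip around (155,435), right tip around (310,455), grip around (232,418). It's centred, so I'll close.

Emit:
play_rows(
  dp=[
    [0,0,0],
    [0,0,0],
    [0,0,0],
    [0,0,0],
    [0,0,0],
  ],
  rot=[
    [0,0,0],
    [0,0,0],
    [0,0,0],
    [0,0,0],
    [0,0,0],
  ],
  fingers=0,
  grip_force=40,
)

```text
clock: 3.53
eef_pos: [509.8, -129.7, 56.0]
tcp_rot: [3.141, 0.0, 1.359]
contact_force: [-0.2, -0.5, 3.6]
opening: 0.2
grasp_force: 38.8
```

Emit:
play_rows(
  dp=[
    [0,0,0],
    [0,0,0],
    [0,0,0],
    [0,0,-0.02],
    [0,0,-0.04],
  ],
  rot=[
    [0,0,0],
    [0,0,0],
    [0,0,0],
    [0,0,0],
    [0,0,0],
  ],
)

```text
clock: 3.95
eef_pos: [509.1, -129.6, 57.1]
tcp_rot: [-3.141, 0.0, 1.358]
contact_force: [0.7, -0.6, -0.9]
opening: 0.198
grasp_force: 38.8
```

Emit:
play_rows(
  dp=[
    [-0.1,0,0],
    [-0.2,0,0],
    [-0.3,0,0],
    [-0.4,0,0],
    [-0.5,0,0],
  ],
  rot=[
    [0,0,0],
    [0,0,0],
    [0,0,0],
    [0,0,0],
    [0,0,0],
  ],
)

```text
clock: 4.37
eef_pos: [505.0, -149.7, 57.2]
tcp_rot: [-3.141, 0.0, 1.358]
contact_force: [-1.0, 0.8, -0.4]
opening: 0.193
grasp_force: 38.8
```

Emit:
play_rows(
  dp=[
    [-0.2,0,0],
    [-0.4,0,0],
    [-0.6,0,0],
    [-0.8,0,0],
    [-1.0,0,0],
  ],
  rot=[
    [0,0,0],
    [0,0,0],
    [0,0,0],
    [0,0,0],
    [0,0,0],
  ],
)

```text
clock: 4.78
eef_pos: [496.6, -189.3, 57.3]
tcp_rot: [3.142, 0.0, 1.358]
contact_force: [-0.0, -0.3, -0.4]
opening: 0.197
grasp_force: 38.8
```

Emit:
play_rows(
  dp=[
    [-0.1,0,0],
    [-0.1,0,0],
    [-0.1,0,0],
  ],
  rot=[
    [0,0,0],
    [0,0,0],
    [0,0,0],
  ],
)

```text
clock: 5.03
eef_pos: [495.9, -192.4, 57.3]
tcp_rot: [-3.142, -0.0, 1.358]
contact_force: [0.2, -0.2, -0.5]
opening: 0.195
grasp_force: 38.8
```

Run:
```python
from h import *
print(telemetry.sense()["eef_pos"])
im=optics.grab_frame("side")["color"][:,:,::-1]
cv2.imwrite("pics/s3.png",cv2.resize(im[170:260,260:380],(800,600),interpolation=cv2.INTER_CUBIC))
```

```text
[ 495.8951702  -192.43495337   57.26511185]
```

View pics/s3.png

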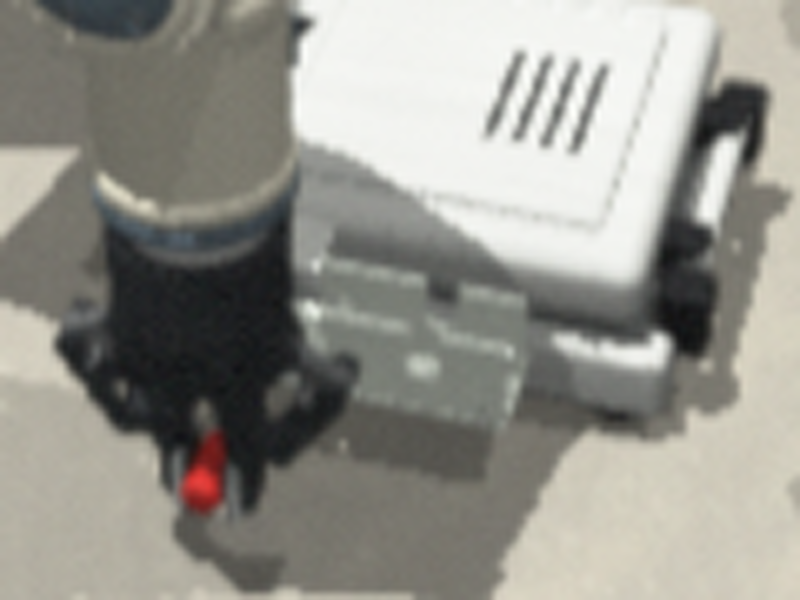

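Run:
```python
from h import *
f=optics.grab_frame("side");im=f["color"][:,:,::-1].copy()
for P in([-60,-153,78],[10,-153,74],[2,-153,96],[18,-153,96],[50,-153,96],[-90,-153,96],[2,-117,96],[18,-117,96],[50,-117,96]):
    print(P,((proj(f,G(g0,[P]))[0]-[260,170])*800/120).round())
x0=cv2.resize(im[195:235,295:345],(800,600)[:1]+(600,),interpolation=cv2.INTER_CUBIC)
for P in([-60,-153,78],[10,-153,74],[2,-153,96],[18,-153,96],[50,-153,96],[2,-153,70],[18,-153,70],[2,-117,96],[18,-117,96]):
    u=(proj(f,G(g0,[P]))[0]-[295,195]+.5)*[16,15];cv2.circle(x0,tuple(int(v) for v in u),4,(255,0,255),-1)
cv2.imwrite("pics/s4.png",x0)
```

```text
[-60, -153, 78] [270. 331.]
[10, -153, 74] [416. 368.]
[2, -153, 96] [400. 330.]
[18, -153, 96] [434. 337.]
[50, -153, 96] [503. 351.]
[-90, -153, 96] [207. 290.]
[2, -117, 96] [421. 277.]
[18, -117, 96] [454. 284.]
[50, -117, 96] [522. 297.]
```

View pics/s4.png

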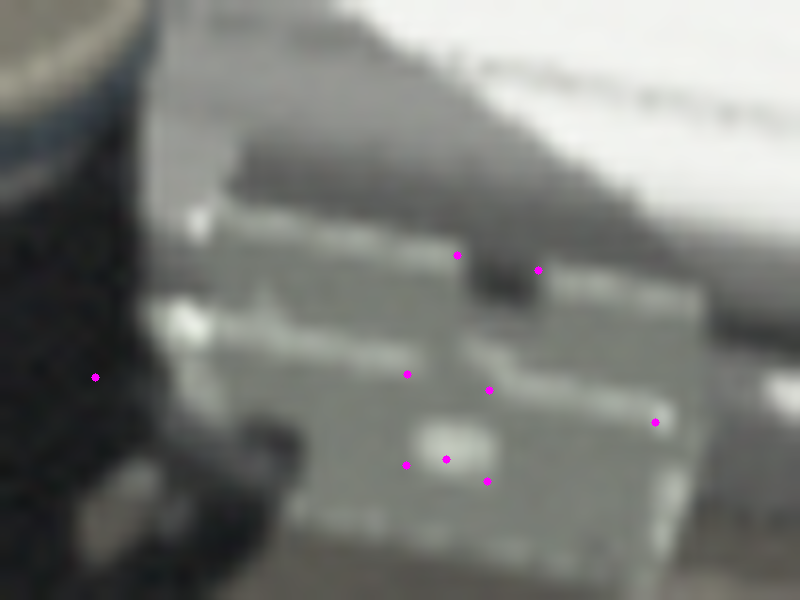

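The notch edges show at crop (463–540, ~250) on the inner cheek and (420–495, ~370) on the outer cheek. Projections fall about 8 crop px (roughly 1 mm) short in +x, so the fit is good. Now I'll move beside the notch.

Run:
```python
from h import *
s=telemetry.sense()["eef_pos"];c,n=np.cos(g0[2]),np.sin(g0[2]);d=s-[*g0[:2],0];print(d[0]*c+d[1]*n,-d[0]*n+d[1]*c,s[2])
p=G(g0,[[11,-240,64]])[0];print(tool(p,RT(g0)))
```

```text
-59.81442499660337 -240.15591424991064 57.250662585952185
(array([-0.005,  1.77 , -0.169]), array([-0.001, -0.001,  0.048]))
```

Emit:
play_rows(
  dp=[
    [0,0.3,-0.08],
    [0,0.7,-0.17],
    [0,1.1,-0.17],
    [0,1.5,-0.17],
    [0,1.77,-0.17],
  ],
  rot=[
    [0,0,0.05],
    [0,0,0.05],
    [0,0,0.05],
    [0,0,0.05],
    [0,0,0.05],
  ],
)

```text
clock: 5.55
eef_pos: [566.8, -207.0, 64.3]
tcp_rot: [3.14, 0.0, 1.354]
contact_force: [0.1, -0.9, -1.2]
opening: 0.193
grasp_force: 38.9
```

Emit:
play_rows(
  dp=[
    [0,0,0],
    [0,0,0],
    [0,0,0],
  ],
  rot=[
    [0,0,0],
    [0,0,0],
    [0,0,0],
  ],
)

```text
clock: 5.8
eef_pos: [564.0, -206.6, 63.7]
tcp_rot: [-3.14, -0.0, 1.353]
contact_force: [-0.2, -0.1, -1.3]
opening: 0.192
grasp_force: 38.9
```

Run:
```python
from h import *
s=telemetry.sense()["eef_pos"];c,n=np.cos(g0[2]),np.sin(g0[2]);d=s-[*g0[:2],0];print(d[0]*c+d[1]*n,-d[0]*n+d[1]*c,s[2])
f=optics.grab_frame("side");im=f["color"][:,:,::-1].copy()
cv2.imwrite("pics/s5.png",cv2.resize(im[180:255,280:380],(800,600),interpolation=cv2.INTER_CUBIC))
```

```text
9.75035568988396 -239.74638839430725 63.66228898309853
```

View pics/s5.png

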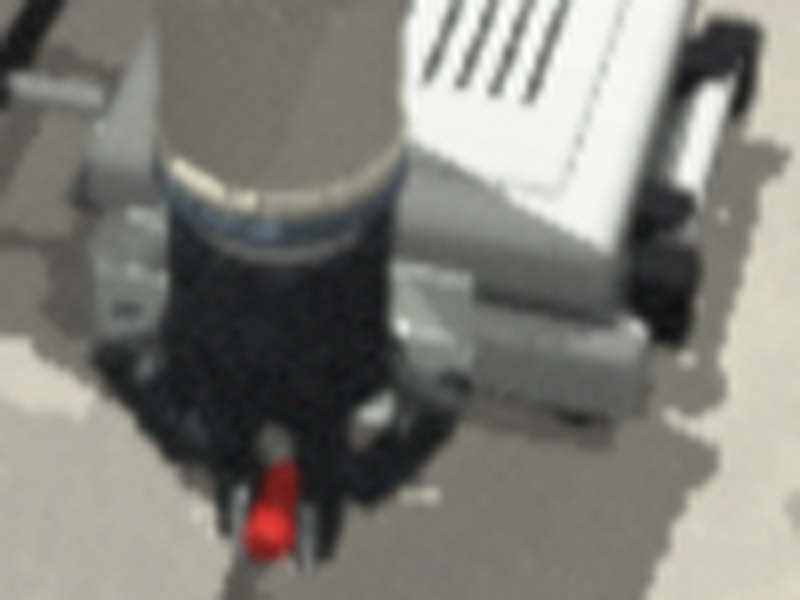

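The pin is level in the fingers with its grip at (275,515), outside the notch, and the bore is visible empty at (125,305). Now I'll insert.

Emit:
play_rows(
  dp=[
    [0.1,0.02,0],
    [0.2,0.02,0],
    [0.3,0.02,0],
    [0.45,0.02,0],
    [0.6,0.02,0],
  ],
  rot=[
    [0,0,0],
    [0,0,0],
    [0,0,0],
    [0,0,0],
    [0,0,0],
  ],
)

```text
clock: 6.27
eef_pos: [571.2, -183.2, 64.1]
tcp_rot: [-3.142, -0.0, 1.353]
contact_force: [0.6, 0.3, -0.1]
opening: 0.193
grasp_force: 38.9
```

Emit:
play_rows(
  dp=[
    [0.15,0,0],
    [0.3,0,0],
    [0.45,0,0],
    [0.6,0,0],
    [0.75,0,0],
  ],
  rot=[
    [0,0,0],
    [0,0,0],
    [0,0,0],
    [0,0,0],
    [0,0,0],
  ],
)

```text
clock: 6.68
eef_pos: [577.8, -153.9, 64.1]
tcp_rot: [-3.142, 0.0, 1.353]
contact_force: [0.6, -0.1, -0.4]
opening: 0.199
grasp_force: 38.9
```

Emit:
play_rows(
  dp=[
    [0,0,0],
    [0,0,0.05],
    [0,0,0.1],
    [0,0,0.15],
    [0,0,0.15],
  ],
  rot=[
    [0,0,0],
    [0,0,0],
    [0,0,0],
    [0,0,0],
    [0,0,0],
  ],
)

```text
clock: 7.1
eef_pos: [577.2, -154.8, 57.5]
tcp_rot: [-3.141, 0.0, 1.353]
contact_force: [-0.2, -0.8, -0.7]
opening: 0.197
grasp_force: 38.9
```

Emit:
play_rows(
  dp=[
    [0.04,0,0.03],
    [0.08,0,0.03],
    [0.12,0,0.03],
    [0.16,0,0.03],
    [0.2,0,0.03],
  ],
  rot=[
    [0,0,0],
    [0,0,0],
    [0,0,0],
    [0,0,0],
    [0,0,0],
  ],
)

```text
clock: 7.52
eef_pos: [579.5, -146.6, 57.0]
tcp_rot: [3.141, 0.0, 1.353]
contact_force: [0.8, 0.3, -0.5]
opening: 0.196
grasp_force: 38.9
```

Emit:
play_rows(
  dp=[
    [0.02,0,0],
    [0.04,0,0],
    [0.06,0,0],
    [0.06,0,0],
  ],
  rot=[
    [0,0,0],
    [0,0,0],
    [0,0,0],
    [0,0,0],
  ],
)

```text
clock: 7.85
eef_pos: [579.9, -144.3, 56.9]
tcp_rot: [3.142, -0.0, 1.353]
contact_force: [-0.5, -0.3, -0.7]
opening: 0.198
grasp_force: 38.9
```

Emit:
play_rows(
  dp=[
    [0.02,0,0.01],
    [0.04,0,0.02],
    [0.06,0,0.03],
    [0.08,0,0.03],
    [0.08,0,0.03],
  ],
  rot=[
    [0,0,0],
    [0,0,0],
    [0,0,0],
    [0,0,0],
    [0,0,0],
  ],
)

```text
clock: 8.27
eef_pos: [580.3, -143.6, 56.1]
tcp_rot: [3.141, 0.003, 1.354]
contact_force: [-3.7, -13.0, 4.1]
opening: 0.195
grasp_force: 39.3
```

Emit:
play_rows(
  dp=[
    [-0.03,0,0],
    [-0.03,0,0.01],
    [-0.03,0,0.02],
    [-0.03,0,0.03],
    [-0.03,0,0.03],
  ],
  rot=[
    [0,0,0],
    [0,0,0],
    [0,0,0],
    [0,0,0],
    [0,0,0],
  ],
)

```text
clock: 8.68
eef_pos: [580.4, -143.7, 54.8]
tcp_rot: [3.141, 0.002, 1.354]
contact_force: [-1.7, -8.2, 3.1]
opening: 0.197
grasp_force: 39.1
```

Run:
```python
from h import *
S=telemetry.sense();s=S["eef_pos"];c,n=np.cos(g0[2]),np.sin(g0[2]);d=s-[*g0[:2],0];print(d[0]*c+d[1]*n,-d[0]*n+d[1]*c,s[2],S["contact_force"],S["wrist_torque"])
f=optics.grab_frame("side");im=f["color"][:,:,::-1].copy()
cv2.imwrite("pics/s6.png",cv2.resize(im[195:240,290:350],(800,600),interpolation=cv2.INTER_CUBIC))
```

```text
12.199242592863374 -174.73773040201056 54.758698092375006 [-1.69991675 -8.18232901  3.05123518] [-1.21126011  0.32319801  0.05394466]
```

View pics/s6.png

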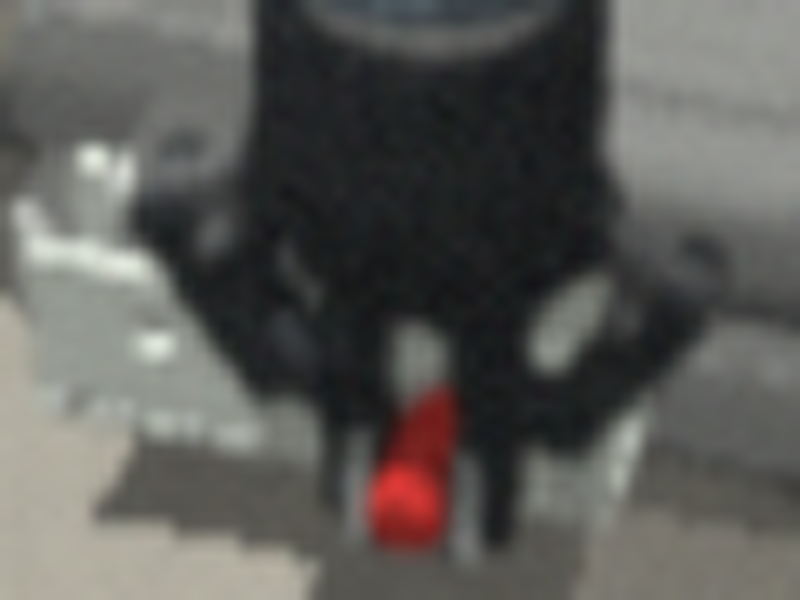

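The grip is at (410,480) between the pads and the contact force is purely axial, so the collar is seated on the cheek. The bore at (155,345) is empty. I'll release and rise.

Emit:
play_rows(
  dp=[
    [0,0,0],
    [0,0,0],
    [0,0,0],
    [0,0,0],
    [0,0,0],
  ],
  rot=[
    [0,0,0],
    [0,0,0],
    [0,0,0],
    [0,0,0],
    [0,0,0],
  ],
  fingers=0.5,
)

```text
clock: 9.15
eef_pos: [580.3, -142.2, 54.4]
tcp_rot: [-3.141, -0.0, 1.353]
contact_force: [-1.4, 0.2, -0.2]
opening: 0.502
grasp_force: 0.0
```

Emit:
play_rows(
  dp=[
    [0,0,-0.2],
    [0,0,-0.6],
    [0,0,-1.4],
    [0,0,-2.4],
    [0,0,-3.4],
  ],
  rot=[
    [0,0,0],
    [0,0,0],
    [0,0,0],
    [0,0,0],
    [0,0,0],
  ],
)

```text
clock: 9.57
eef_pos: [579.6, -142.2, 191.9]
tcp_rot: [-3.14, -0.0, 1.353]
contact_force: [1.1, -0.0, -0.5]
opening: 0.501
grasp_force: 0.0
```

Run:
```python
from h import *
print(telemetry.sense()["eef_pos"],tool(G(g0,[[-165,0,190]])[0],RT(g0)))
```

```text
[ 579.55044142 -142.17375668  191.89966937] (array([ 4.336, -4.401,  0.055]), array([-0.016, -0.001, -0.001]))
```

Emit:
play_rows(
  dp=[
    [0.7,-0.7,0],
    [1.4,-1.4,0],
    [2.1,-2.1,0],
    [2.8,-2.8,0],
    [3.5,-3.5,0],
  ],
  rot=[
    [0,0,0],
    [0,0,0],
    [0,0,0],
    [0,0,0],
    [0,0,0],
  ],
  fingers=0.5,
)

```text
clock: 9.98
eef_pos: [472.6, 25.7, 191.2]
tcp_rot: [3.141, -0.0, 1.353]
contact_force: [1.4, 1.0, -0.1]
opening: 0.499
grasp_force: 0.0
```

Emit:
play_rows(
  dp=[
    [0.5,-0.5,0],
    [0.83,-0.9,0.5],
    [0.83,-0.9,1.0],
    [0.83,-0.9,1.2],
    [0.83,-0.9,1.2],
  ],
  rot=[
    [0,0,0],
    [0,0,0],
    [0,0,0],
    [0,0,0],
    [0,0,0],
  ],
)

```text
clock: 10.4
eef_pos: [444.8, 64.7, 141.5]
tcp_rot: [-3.139, 0.001, 1.354]
contact_force: [0.3, 0.6, -0.4]
opening: 0.497
grasp_force: 0.0
```

Run:
```python
from h import *
f=optics.grab_frame("side");t=optics.grab_frame("top");print(telemetry.sense()["eef_pos"],tool(G(g0,[[-165,0,74]])[0],RT(g0)))
im=f["color"][:,:,::-1].copy();a=cv2.resize(im[150:240,265:365],(666,600),interpolation=cv2.INTER_CUBIC)
P=G(g0,[[-165,74,93],[-165,0,93],[-165,-74,93],[-165,0,101]]);print(((proj(f,P)-[265,150])*6.66).round())
cv2.imwrite("pics/s7.png",a)
```

```text
[446.4406568   64.35553355 143.00143264] (array([ 0.013, -0.038,  1.725]), array([ 0.001,  0.   , -0.006]))
[[178. 113.]
 [131. 198.]
 [ 80. 290.]
 [130. 185.]]
```

View pics/s7.png

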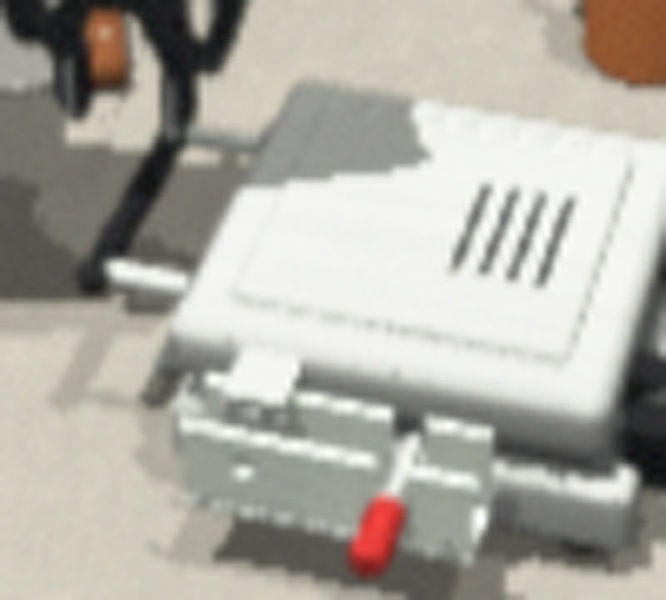

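The pin lies in the notch with its grip at (377,535), its shank visible through the notch at (405,460) and the bore empty at (243,472). The bar runs from (170,145) to (92,280), about 2 mm further +x than fitted. I'll check the pin's depth numerically while descending.

Run:
```python
from h import *
f=optics.grab_frame("side");im=f["color"].astype(int);m=(im[...,0]-im[...,1]>70)&(im[...,0]-im[...,2]>70)
w=np.zeros_like(m);w[218:240,310:330]=1
ys,xs=np.nonzero(m&w);print(len(xs),xs.mean(),ys.mean(),ys.max())
for d in(0,2,5,8):print(d,proj(f,G(g0,[[10,-153-d-22,74],[12,-153-d-22,74],[10,-153-d-41,74]])).round(1).tolist())
```

```text
64 321.015625 229.796875 235
0 [[320.5, 230.2], [321.1, 230.3], [318.8, 234.7]]
2 [[320.3, 230.7], [321.0, 230.8], [318.6, 235.2]]
5 [[320.1, 231.4], [320.7, 231.5], [318.3, 235.9]]
8 [[319.8, 232.1], [320.4, 232.2], [318.1, 236.6]]
```

Emit:
play_rows(
  dp=[
    [0.01,0,0.4],
    [0.01,0,0.8],
    [0.01,0,1.2],
    [0.01,0,1.5],
    [0.01,0,1.72],
  ],
  rot=[
    [0,0,0],
    [0,0,0],
    [0,0,0],
    [0,0,0],
    [0,0,0],
  ],
)

```text
clock: 10.97
eef_pos: [446.7, 64.6, 73.5]
tcp_rot: [3.141, -0.0, 1.352]
contact_force: [0.0, 0.7, 0.7]
opening: 0.499
grasp_force: 0.0
```

Emit:
play_rows(
  dp=[
    [0,0,0],
    [0,0,0],
    [0,0,0],
    [0,0,0],
  ],
  rot=[
    [0,0,0],
    [0,0,0],
    [0,0,0],
    [0,0,0],
  ],
)

```text
clock: 11.3
eef_pos: [446.7, 65.0, 74.5]
tcp_rot: [3.14, -0.001, 1.353]
contact_force: [-0.9, -0.8, -0.0]
opening: 0.5
grasp_force: 0.0
```

The pin's depth matches the collar seated on the cheek. Now I'll grip the bar.

Emit:
play_rows(
  dp=[
    [0,0,0],
    [0,0,0],
    [0,0,0],
    [0,0,0],
    [0,0,0],
  ],
  rot=[
    [0,0,0],
    [0,0,0],
    [0,0,0],
    [0,0,0],
    [0,0,0],
  ],
  fingers=0,
  grip_force=70,
)

```text
clock: 11.72
eef_pos: [447.0, 65.0, 74.4]
tcp_rot: [3.14, -0.0, 1.353]
contact_force: [0.4, -2.4, 6.2]
opening: 0.16
grasp_force: 68.2
```

Emit:
play_rows(
  dp=[
    [0,0,0],
    [0,0,0],
    [0,0,0],
  ],
  rot=[
    [0,0,0],
    [0,0,0],
    [0,0,0],
  ],
)

```text
clock: 11.97
eef_pos: [447.0, 65.0, 74.4]
tcp_rot: [3.14, -0.0, 1.353]
contact_force: [0.8, -1.2, 5.4]
opening: 0.165
grasp_force: 68.2
```

Run:
```python
from h import *
S=telemetry.sense();s=S["eef_pos"];c,n=np.cos(g0[2]),np.sin(g0[2]);d=s-[*g0[:2],0];print(d[0]*c+d[1]*n,-d[0]*n+d[1]*c,s[2],S["contact_force"])
# arc plan: rotate tool with lid about hinge, rows in current tool frame (x=grill y, y=grill x, z=down); grasp point 19mm behind TCP
def row(deg,k=1.0):
    a=np.radians(deg);R,a0=282.4,np.arctan2(15,282)
    dx=-R*(np.cos(a0+a)-np.cos(a0));dz=R*(np.sin(a0+a)-np.sin(a0))
    b=k*a # tool tilt; TCP = grasp + 19*tooldir ; tooldir: down -> (-sin b, -cos b)
    return [0,round((-dx*-1-19*np.sin(b))/40,3),round((-dz-19*(1-np.cos(b)))/40,3)],[round(np.degrees(b)/6,2),0,0]
for A in range(3,46,3): print(A,*row(A))
```

```text
-163.12851586368427 0.20520365291377374 74.3851724648345 [ 0.76150892 -1.24051538  5.42359289]
3 [0, np.float64(0.004), np.float64(-0.369)] [np.float64(0.5), 0, 0]
6 [0, np.float64(0.028), np.float64(-0.737)] [np.float64(1.0), 0, 0]
9 [0, np.float64(0.071), np.float64(-1.104)] [np.float64(1.5), 0, 0]
12 [0, np.float64(0.133), np.float64(-1.468)] [np.float64(2.0), 0, 0]
15 [0, np.float64(0.214), np.float64(-1.828)] [np.float64(2.5), 0, 0]
18 [0, np.float64(0.314), np.float64(-2.183)] [np.float64(3.0), 0, 0]
21 [0, np.float64(0.432), np.float64(-2.533)] [np.float64(3.5), 0, 0]
24 [0, np.float64(0.569), np.float64(-2.876)] [np.float64(4.0), 0, 0]
27 [0, np.float64(0.723), np.float64(-3.212)] [np.float64(4.5), 0, 0]
30 [0, np.float64(0.895), np.float64(-3.538)] [np.float64(5.0), 0, 0]
33 [0, np.float64(1.083), np.float64(-3.856)] [np.float64(5.5), 0, 0]
36 [0, np.float64(1.288), np.float64(-4.163)] [np.float64(6.0), 0, 0]
39 [0, np.float64(1.508), np.float64(-4.459)] [np.float64(6.5), 0, 0]
42 [0, np.float64(1.744), np.float64(-4.743)] [np.float64(7.0), 0, 0]
45 [0, np.float64(1.994), np.float64(-5.014)] [np.float64(7.5), 0, 0]
```

Emit:
play_rows(
  dp=[
    [0,0.002,-0.222],
    [0,0.008,-0.443],
    [0,0.022,-0.664],
    [0,0.043,-0.884],
    [0,0.071,-1.104],
  ],
  rot=[
    [0.3,0,0],
    [0.6,0,0],
    [0.9,0,0],
    [1.2,0,0],
    [1.5,0,0],
  ],
)

```text
clock: 12.38
eef_pos: [449.7, 64.3, 118.3]
tcp_rot: [-2.985, -0.0, 1.353]
contact_force: [4.6, -1.3, -6.2]
opening: 0.162
grasp_force: 69.1
```

Emit:
play_rows(
  dp=[
    [0,0.002,-0.222],
    [0,0.008,-0.443],
    [0,0.022,-0.664],
    [0,0.043,-0.884],
    [0,0.071,-1.104],
  ],
  rot=[
    [0.3,0,0],
    [0.6,0,0],
    [0.9,0,0],
    [1.2,0,0],
    [1.5,0,0],
  ],
)

```text
clock: 12.8
eef_pos: [459.0, 62.2, 161.2]
tcp_rot: [-2.828, -0.0, 1.353]
contact_force: [4.5, -0.6, -6.6]
opening: 0.161
grasp_force: 69.1
```

Emit:
play_rows(
  dp=[
    [0,0.002,-0.222],
    [0,0.008,-0.443],
    [0,0.022,-0.664],
    [0,0.043,-0.884],
    [0,0.071,-1.104],
  ],
  rot=[
    [0.3,0,0],
    [0.6,0,0],
    [0.9,0,0],
    [1.2,0,0],
    [1.5,0,0],
  ],
)

```text
clock: 13.22
eef_pos: [474.8, 58.6, 202.0]
tcp_rot: [-2.67, 0.0, 1.353]
contact_force: [3.9, -0.6, -5.1]
opening: 0.157
grasp_force: 69.2
```

Emit:
play_rows(
  dp=[
    [0,0.002,-0.222],
    [0,0.008,-0.443],
    [0,0.022,-0.664],
    [0,0.043,-0.884],
    [0,0.071,-1.104],
  ],
  rot=[
    [0.3,0,0],
    [0.6,0,0],
    [0.9,0,0],
    [1.2,0,0],
    [1.5,0,0],
  ],
)

```text
clock: 13.63
eef_pos: [496.5, 53.7, 239.9]
tcp_rot: [-2.512, 0.0, 1.353]
contact_force: [1.9, -1.1, -4.3]
opening: 0.159
grasp_force: 69.2
```

Emit:
play_rows(
  dp=[
    [0,0.002,-0.222],
    [0,0.008,-0.443],
    [0,0.022,-0.664],
    [0,0.043,-0.884],
    [0,0.071,-1.104],
  ],
  rot=[
    [0.3,0,0],
    [0.6,0,0],
    [0.9,0,0],
    [1.2,0,0],
    [1.5,0,0],
  ],
)

```text
clock: 14.05
eef_pos: [523.9, 47.5, 274.0]
tcp_rot: [-2.354, 0.001, 1.353]
contact_force: [-0.2, -1.0, -3.1]
opening: 0.162
grasp_force: 69.3
```

Emit:
play_rows(
  dp=[
    [0,0,0],
    [0,0,0],
    [0,0,0],
    [0,0,0],
    [0,0,0],
  ],
  rot=[
    [0,0,0],
    [0,0,0],
    [0,0,0],
    [0,0,0],
    [0,0,0],
  ],
)

```text
clock: 14.47
eef_pos: [523.7, 47.6, 273.8]
tcp_rot: [-2.358, 0.001, 1.353]
contact_force: [0.0, -4.5, -4.8]
opening: 0.162
grasp_force: 69.7
```

Run:
```python
from h import *
S=telemetry.sense();s=S["eef_pos"]
gp=s-19*Ro.from_euler('xyz',S["tcp_rot"]).as_matrix()[:,2]
c,n=np.cos(g0[2]),np.sin(g0[2]);d=gp-[*g0[:2],0];x=d[0]*c+d[1]*n
print("grasp",x,gp[2],"lid deg",np.degrees(np.arctan2(gp[2]-78,117+2-x)-np.arctan2(15,282)),"r",np.hypot(gp[2]-78,119-x),"tilt",np.degrees(S["tcp_rot"][0]+np.pi))
f=optics.grab_frame("side");im=f["color"][:,:,::-1]
cv2.imwrite("pics/s8.png",cv2.resize(im[110:245,250:400],(667,600),interpolation=cv2.INTER_CUBIC))
```

```text
grasp -71.02743024154134 287.2210231545029 lid deg 44.70755743948276 r 282.6373308217103 tilt 44.91254378997855
```

View pics/s8.png

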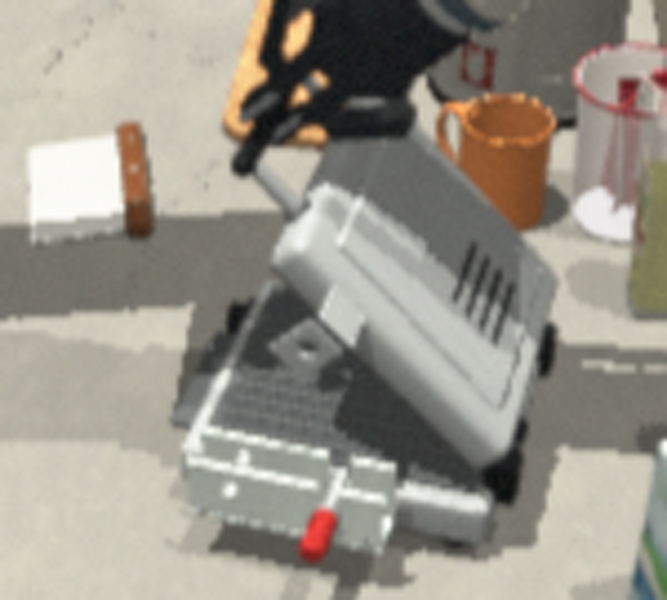

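The lid is up with the bar held in the fingers at about (270,130). The pin rests in the notch at (318,530), and the mug and scraper are undisturbed. Both estimates put the lid near 45° (44.7° and 44.9°), so I'm handing it in.

```bash
python3 -c "
from rig import telemetry,r
print(abs(telemetry.sense()['qvel']).max()); print(r.sign_off())"
```

```text
0.006249877864228307
the job is handed in; nothing more can be done
None
```

The pin is out of the bore and parked in the rear notch up to its collar. The lid is held still by its handle at about 45° (44.7° to 44.9° by my estimate), and the job was handed in at about 14.5 s of the 58 s allowed.

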